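# Load the tank on the cradle wagon and shut its end gate

### The arm

A 6-joint arm with a two-finger parallel gripper is mounted at the origin on the work surface. World frame = base frame: x ahead of the robot, y to its left, z up, the work surface at z = 0. Lengths are in m, angles in rad, forces in N, time in s.
With the tool pointing down it reaches from about 0.3 to 0.775 m from the base axis. Payload 14.6 kg.
Tool frame: the origin (TCP) lies on the centre line of the jaws, within the pads' length; the fingertips stand 14 mm ahead of it and the grasp point (between the pads) lies 5 mm behind it; z points along the fingers, y is the line along which they close (so a half turn about z gives the same grasp; the last joint's range is limited). The gripper opens to 94 mm and grips with 3 to 60 N. Pads are 16 mm wide; open, the fingers measure 119 mm over their backs; the gripper's body (75 mm by 177 mm) begins 78 mm behind the grasp point.
Start: joints at [1.144, 0.3, 1.521, -0, 1.321, -0.067], TCP at [0.194, 0.515, 0.196] pointing down, gripper open.
Joint ranges: [-3.03, 3.03], [-0.79, 2.21], [0.23, 2.52], [-1.04, 4.18], [0, 3.07], [-2.55, 2.55]. Speed limits (rad/s): [2.22, 2.22, 2.57, 3.14, 3.14, 3.14].

### API

Orientations are given as [roll, pitch, yaw] about the fixed x, y, z axes, in that order (R = Rz(yaw) Ry(pitch) Rx(roll)).
In Python, from bench import read_state, imaging, close_job gives the robot as it stands.
- The arm moves only by the tool jog_arm, never from a script. Its argument "plan" is a list of rows, each a list of 6 numbers: the shift along the world's x, y, z in mm, then the turn, a rotation vector about the world's x, y, z in rad. A call has 1 to 10 rows; each row is the pose to reach, as a shift and turn from the pose commanded when the call began; what a row does not reach only later rows make up. A row lasts 1/12 s, in which the tool goes at most 41.7 mm and 7.16 degrees, less where a joint would pass 70% of its speed; a pose out of reach is approached as far as the arm can. A call with a gripper value outside its range is refused whole. "gripper" is the opening, from -1 (shut) to 1 (fully open), set as the call begins (left out, the last holds). The fingers move at their own pace and stop on an object; "force" is the grip in N (left out, the last holds). Time passes only in rows, so rows that repeat a pose let the fingers close. It gives the time, the measured TCP pose, the force, the opening and the grip force at its end, in the units of the state.
- read_state(): the state, without advancing time (a new reading comes with each control period).
- imaging.grab_frame(name): name is "scene" or "top"; returns the picture (400x640x3 uint8, red, green, blue); there is no depth.
- imaging.camera_info(name): a dict with "fx", "fy", "cx", "cy" (pixels), "k1" (the pictures are not rectified: a ray, as slopes to the right and down, at radius r is drawn at 1 + k1 r^2 times it, then the intrinsics apply), "xyz" and "rotation" of the camera in the world. Camera axes: x right, y up, looking along -z (the intrinsics and any distortion apply to the point x, -y, -z); pixel columns grow to the right and rows downward; lengths in m; the calibration is good to about 2 mm. A picture is of the moment at which its call begins. camera_info takes no time and is no camera call.
- close_job(): hands the job in; it is judged then, once.
The state is a dict: "clock": time; "q": joint angles; "joint_vel": joint speeds; "joint_torque": joint torques, N m; "ee_pos": TCP position; "ee_rot": TCP orientation; "force": force on the tool from outside, world axes, zero at the start; "torque": the same for the moment, N m; "opening": opening from 0.0 (shut) to 1.0 (fully open); "grip_force": force on a finger pad.
Only numpy, scipy, OpenCV 4.12 (cv2) and the standard library are available. Lean on these libraries where they do the work, as an engineer would, in place of code of your own. Each camera call takes 0.05 s, during which the arm holds its last target. There are 200 camera calls.

### The job

On the model railway, take the upright silver tank with the red bands and lay it gently on its side in the yellow V saddles of the red cradle wagon, lengthways along the wagon and fully down between its two ends (either way round), without letting it topple or drop, and let go of it. Then push the wagon's open yellow-and-black end gate shut until it has clicked past its catch and stands square across the wagon's end. Leave the other tanks, the trees, the signal, the van and the brown hopper wagon where they are.

Things in the scene. Friction and masses are not known exactly. Their poses are not given: they have to be found in the camera images.
- tank_silver: Silver model tank with three red bands: a plain rigid cylinder 46 mm in diameter and 130 mm long, 0.17 to 0.35 kg, standing upright on the layout at the start. Origin at the centre of its lower end face, z along its axis to the other end. One of three equal-sized tanks whose axes are at least 125 mm apart; which stands where changes.
- tank_silver_mid (a point): Middle of the silver tank: on its axis, 65 mm from either end; axes as tank_silver.
- wagon: Red model cradle wagon on a short ballasted track; fixed, it cannot roll. Origin on the table surface under its middle, x along the wagon towards the gate end, y to the side of the gate's catch, z up. Red deck 170 mm long (x), 84 mm wide, its top at z = 50 mm; buffers reach x = +/-104 mm at z = 40 mm. Two yellow V saddles stand on the deck at x = +/-42 mm.
- cradle (a point): Where the tank's middle lies when seated and centred in the saddles: on the wagon's centre line, 88 mm above the table; axes as wagon (the tank's axis comes along x). The V saddles have 45 degree flanks, are 14 mm long and narrower than the tank; the deck is 15 mm below the lying tank's underside.
- headboard (a point): Middle of the inner face of the fixed red headboard at the wagon's -x end, at x = -75, z = 67 mm of the wagon; its top is 84 mm above the table, it is 84 mm wide. The shut gate's inner face is 150 mm from it, so a centred 130 mm tank has 10 mm of room at each end.
- gate (a joint): Angle of the yellow-and-black end gate about its upright hinge, rad: 0 = shut, square across the wagon's +x end; grows as its free edge swings outwards (limit 1.5). Starts at 0.8 to 1.35, stays where it is left (light friction). A sprung ball catch at the free edge resists from about 0.12 rad (3 to 5 N on the face), is passed at about 0.05 rad, then pulls the gate to 0 and holds it.
- gate_hinge (a point): On the gate's hinge axis, 70 mm above the table, at x = 78, y = -40 mm of the wagon. Axes turn with the gate: y from the hinge along the panel to its free edge, x out of its outside face. The panel is 6 mm thick (x = -3 to +3 mm), y = 2 to 80 mm, from 56 to 84 mm above the table, with an 8 mm steel ball at its free edge (y = 83 mm).
- catch_post (a point): Middle of the top of the dark catch post fixed to the wagon beside the shut gate's free edge: x = 82, y = 60 mm of the wagon, 14 mm (x) by 10 mm (y), 84 mm above the table.
- gate_face (a point): Point on the outside face of the gate to push on: 50 mm from the hinge axis along the panel, mid-height; axes as gate_hinge (x out of the face).
- tank_blue: Bystander: blue tank with white bands, 46 mm by 130 mm, upright, loose; origin at the centre of its foot.
- tank_brown: Bystander: rust-brown tank with black bands, 46 mm by 130 mm, upright, loose; origin at the centre of its foot.
- tree_a: Bystander: model pine, about 60 mm wide and 120 mm tall, loose; origin under its foot.
- tree_b: Bystander: model pine, about 60 mm wide and 140 mm tall, loose; origin under its foot.
- signal: Bystander: white signal post with a black lamp head on a 60 mm square foot, 165 mm tall, loose; origin under its foot.
- van: Bystander: yellow model van 130 by 52 by 68 mm, loose; origin under its middle, x along it.
- hopper: Bystander: rust-brown open hopper wagon 180 by 84 by 73 mm, loose; origin under its middle, x along it.
Things that resemble listed ones, but are neither listed nor needed, are in the scene too. Leave any pink or purple look-alike of the tank_silver alone.

How it is judged:
On the way, in this order (a step that is already met when the one before it is completed fails the run):
1. the silver tank lies in the saddles along the wagon, seated, and is let go (angle between the z axis of tank_silver and the x axis of wagon, either way round below 0.06 rad and distance between tank_silver_mid and cradle below 0.016 m and y of tank_silver_mid in the frame of cradle between -0.005 and 0.005 m and z of tank_silver_mid in the frame of cradle between -0.005 and 0.005 m and contact force between the fingers and tank_silver below 0.1 N and linear speed of tank_silver below 0.03 m/s), for 0.3 s.
2. the gate is shut past its catch (value of joint gate below 0.03 rad), for 0.2 s.
At the end, for the whole second after the job is handed in: The silver tank lies at rest in the saddles (its axis within 3.4 degrees of the wagon's, its middle within 16 mm of the cradle point and within 5 mm of it sideways and in height), touched by no finger, and the gate is shut past its catch (within 0.03 rad) (all of step 1 and value of joint gate below 0.03 rad).
It fails at once if the silver tank topples, rolls or is dropped (it turns faster than 7 rad/s) (angular speed of tank_silver above 7 rad/s).
It fails at once if the silver tank is let go in the air (its middle more than 14 mm above where it lies in the saddles) (contact force between the fingers and tank_silver below 0.1 N and height (world z) of tank_silver_mid above 0.102 m).
It fails at once if the tank is slammed or pressed hard onto the wagon (over 40 N) (contact force between tank_silver and wagon above 40 N).
It fails at once if a bystander is moved by more than 30 mm or knocked over (distance of any of tank_blue, tank_brown, tree_a, tree_b, signal, van, hopper from where it was at the start of the episode above 0.03 m or angle between any of tank_blue, tank_brown, tree_a, tree_b, signal, van, hopper's own z axis and vertical above 0.4 rad).
It also fails if it takes over 56 s, if anything falls off the work surface, if the arm or the gripper's body presses on something with over 40 N, if the wrist force passes 120 N, or if a joint passes its speed limit or range.

## Working session

There is one attempt and no reset: what is moved stays moved. The work goes in short steps, Python scripts to look and compute and a tool call to move; the robot and the scene stay as the last step left them, time stands still between calls to the robot, and variables do not carry over. Pictures are saved under pics/ and viewed, at most 10 in all, crops included, and the job is handed in when it is done.

Besides the shell and the picture viewer there is one more tool, called after ">>>" by a JSON object that holds its "name" and its "arguments". jog_arm: Moves the arm, as the interface text tells. Its arguments: {"type":"object","properties":{"plan":{"type":"array"},"gripper":{"type":"number"},"force":{"type":"number"}},"required":["plan"]}

```bash
ls; mkdir -p pics
python3 - <<'E'
from bench import read_state, imaging
import cv2
for n in("scene","top"):
    cv2.imwrite(f"pics/{n}0.png",cv2.cvtColor(imaging.grab_frame(n),cv2.COLOR_RGB2BGR)); print(n,imaging.camera_info(n))
print(read_state())
E
```

```text
pics
scene {'fx': 507.9479018890535, 'fy': 507.9479018890535, 'cx': 321.3906656087383, 'cy': 204.04771899586916, 'k1': -0.15378652390738576, 'xyz': array([ 1.38725782, -0.58179559,  1.22269006]), 'rotation': array([ 0.73321787, -0.01460347,  0.97749381])}
top {'fx': 422.7908574438947, 'fy': 422.7908574438947, 'cx': 315.45829340587323, 'cy': 200.76726168108573, 'k1': -0.11218643534551287, 'xyz': array([ 0.45914358, -0.01496103,  1.39467355]), 'rotation': array([ 0.06855239,  0.00503397, -1.57247704])}
{'clock': 0.1, 'q': array([ 1.14440568e+00,  3.00380082e-01,  1.52147646e+00, -3.18310354e-05,
        1.32073482e+00, -6.66214562e-02]), 'joint_vel': array([ 0.00084668, -0.00112443, -0.00285798, -0.00095003,  0.00212253,
        0.00023971]), 'joint_torque': array([ 1.26858620e-03, -5.32639253e+01, -3.53279471e+01,  7.09134433e-02,
        2.34668230e-02, -2.74412173e-05]), 'ee_pos': array([0.1935555 , 0.51456306, 0.19518053]), 'ee_rot': array([-3.14059411e+00, -3.57211389e-05,  2.78183134e+00]), 'force': array([-0.28384829,  0.53116294, -0.83174178]), 'torque': array([0.0205048 , 0.00636254, 0.02678268]), 'grip_force': 0.0, 'opening': 1.0003851881650874}
```

View pics/scene0.png

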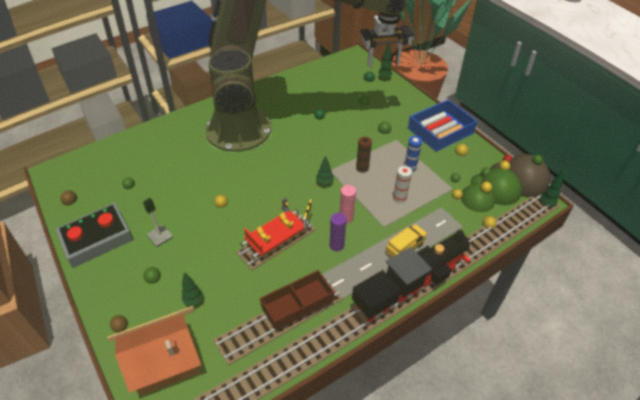

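View pics/top0.png

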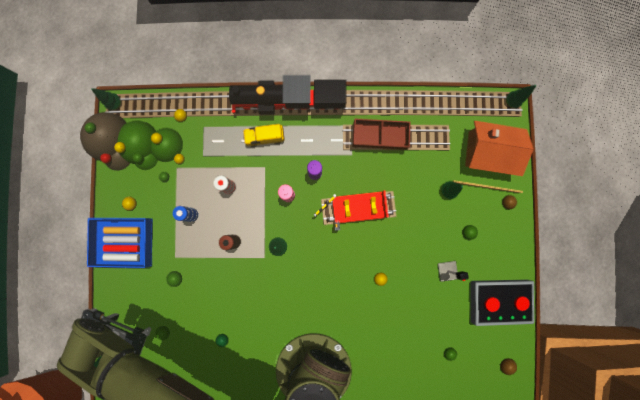

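The scene view shows the silver tank at about (403,184) and the red wagon at (276,235). In the top view they are at (221,184) and (360,207), with the gate on the wagon's left end (world +y). Next I'll enlarge the key regions.

```bash
cat > h.py <<'E'
import numpy as np, cv2
from scipy.spatial.transform import Rotation as R
from scipy.optimize import least_squares
from bench import read_state, imaging
C={n:imaging.camera_info(n) for n in("scene","top")}
def proj(n,P):
    c=C[n]; p=(np.atleast_2d(P)-c["xyz"])@R.from_euler("xyz",c["rotation"]).as_matrix()
    s=np.c_[p[:,0],-p[:,1]]/-p[:,2:]; s=s*(1+c["k1"]*(s**2).sum(1,keepdims=True))
    return s*[c["fx"],c["fy"]]+[c["cx"],c["cy"]]
def tri(uv):  # {cam:pixel} -> point
    r=least_squares(lambda x:np.concatenate([proj(n,x)[0]-uv[n] for n in uv]),[.5,0,.05]); return r.x,np.abs(r.fun).max()
def onz(n,uv,z):
    r=least_squares(lambda x:proj(n,[x[0],x[1],z])[0]-uv,[.5,0]); return np.r_[r.x,z]
def grab(n): return cv2.cvtColor(imaging.grab_frame(n),cv2.COLOR_RGB2BGR)
def crop(im,x,y,w,h,s):return cv2.resize(im[y:y+h,x:x+w],None,fx=s,fy=s,interpolation=cv2.INTER_CUBIC)
E
python3 - <<'E'
from h import *
s,t=cv2.imread("pics/scene0.png"),cv2.imread("pics/top0.png")
a=np.hstack([crop(t,310,180,100,60,5),crop(t,195,160,50,50,6)]) if 0 else None
L=np.vstack([crop(t,310,182,95,54,5),crop(s,235,195,95,66,5)[:,:475]])[:600]
Rr=np.vstack([crop(t,195,165,50,46,6),crop(s,380,158,50,54,6)])[:600]
cv2.imwrite("pics/z1.png",np.hstack([L,Rr]));print(L.shape,Rr.shape)
E
```

```text
(600, 475, 3) (600, 300, 3)
```

View pics/z1.png

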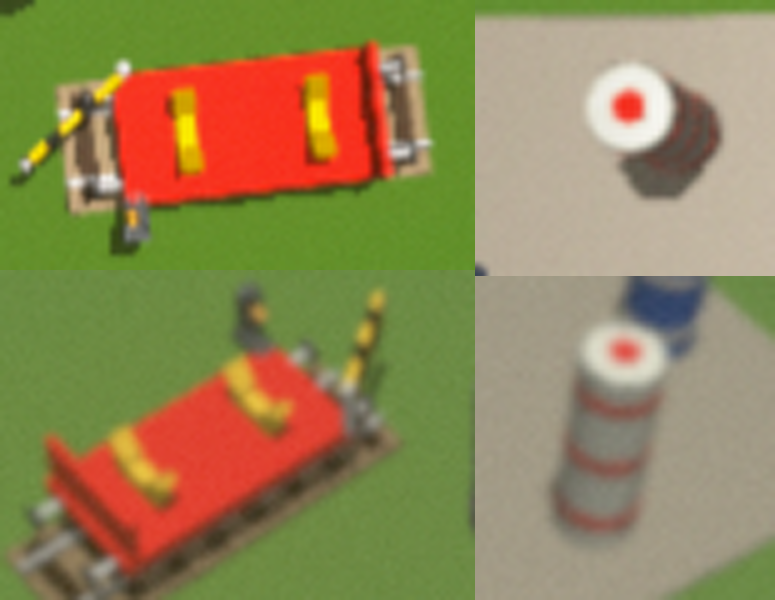

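```bash
cat > fit.py <<'E'
from h import *
from scipy.optimize import minimize
I={"scene":cv2.imread("pics/scene0.png"),"top":cv2.imread("pics/top0.png")}
S=8
box={"top":(310,180,100,60),"scene":(230,190,100,80)}
def M(im,x,y,w,h):
    c=cv2.cvtColor(cv2.resize(im[y:y+h,x:x+w],None,fx=S,fy=S,interpolation=cv2.INTER_CUBIC),cv2.COLOR_BGR2HSV)
    H,s,v=cv2.split(c); m=((((H<7)|(H>172))&(s>130)&(v>90))|((H>=7)&(H<33)&(s>150)&(v>110))).astype(np.uint8)
    n,l,st,_=cv2.connectedComponentsWithStats(cv2.morphologyEx(m,cv2.MORPH_OPEN,np.ones((25,25))))
    return (l==1+st[1:,4].argmax()).astype(np.uint8)
masks={n:M(I[n],*box[n]) for n in box}
def bx(x0,x1,y0,y1,z0,z1): return np.array([[x,y,z] for x in(x0,x1) for y in(y0,y1) for z in(z0,z1)])/1e3
parts=[bx(-85,85,-42,42,44,50),bx(-81,-75,-42,42,50,84)]
sad=[bx(sx-7,sx+7,-27,27,50,78) for sx in(-42,42)]
def draw(n,p):
    m=np.zeros_like(masks[n]); c,s=np.cos(p[2]),np.sin(p[2]); x,y,_,_=box[n]
    for P in parts:
        W=P@np.array([[c,s,0],[-s,c,0],[0,0,1]])+[p[0],p[1],p[3] if len(p)>3 else 0]
        u=((proj(n,W)-[x,y]+.5)*S-.5)
        cv2.fillConvexPoly(m,cv2.convexHull(np.round(u*16).astype(np.int32)),1,shift=4)
    return m
def cost(p,cams):
    e=0
    for n in cams:
        d=draw(n,p); e+=1-(d&masks[n]).sum()/(d|masks[n]).sum()
    return e
if __name__=="__main__":
    g=onz("top",(357,207),.05); x0=[g[0],g[1],1.65]
    for cams in (["top"],["scene"],["top","scene"]):
        for z in((0,),(0,1)):
            st=np.array(x0+[0]*(len(z)-1)); k=len(st)
            r=minimize(cost,st,(cams,),method="Nelder-Mead",options=dict(initial_simplex=np.vstack([st,st+np.diag([.01,.01,.08,.01][:k])]),maxiter=400,xatol=1e-5))
            print(cams,r.x.round(4),round(r.fun,4))
            P=r.x if k==3 else P
    o=[]
    for n in("top","scene"):
        x,y,w,h=box[n]; im=cv2.resize(I[n][y:y+h,x:x+w],None,fx=S,fy=S)
        for m,col in((masks[n],(255,0,0)),(draw(n,P),(0,0,0))):
            cv2.drawContours(im,cv2.findContours(m,0,2)[0],-1,col,1)
        o.append(cv2.resize(im,None,fx=.5,fy=.5,interpolation=cv2.INTER_AREA))
    # tank: white end disc
    for n,(x,y,w,h) in {"top":(205,168,32,32),"scene":(392,160,24,20)}.items():
        c=cv2.resize(I[n][y:y+h,x:x+w],None,fx=S,fy=S,interpolation=cv2.INTER_CUBIC).astype(int)
        m=((c[...,2]>(205 if n=="top" else 195))).astype(np.uint8)
        k,l,s,ce=cv2.connectedComponentsWithStats(m); i=1+s[1:,4].argmax()
        hull=cv2.convexHull(np.argwhere(l==i)[:,::-1].astype(np.int32)); e=cv2.fitEllipse(hull)
        print(n,(np.array(e[0])+.5)/S-.5+[x,y],np.array(e[1])/S)
        I[n+"t"]=(np.array(e[0])+.5)/S-.5+[x,y]
        b=cv2.resize(c.astype(np.uint8),None,fx=1,fy=1); cv2.ellipse(b,e,(0,255,0),1); o.append(b)
    print(tri({"top":I["topt"],"scene":I["scenet"]}), onz("top",I["topt"],.13), onz("scene",I["scenet"],.13))
    H=np.zeros((600,700,3),np.uint8); yy=0
    for k,b in enumerate(o):
        xx=0 if k<2 else 420; yy=[0,250,0,270][k]; H[yy:yy+b.shape[0],xx:xx+b.shape[1]]=b
    cv2.imwrite("pics/f1.png",H)
E
python3 fit.py
```

```text
['top'] [ 0.5334 -0.1487  1.6853] 0.0555
['top'] [ 0.5325 -0.147   1.6745  0.0137] 0.0464
['scene'] [ 0.5353 -0.152   1.6822] 0.0619
['scene'] [ 0.5342 -0.151   1.6838 -0.0018] 0.0628
['top', 'scene'] [ 0.5339 -0.15    1.6823] 0.1351
['top', 'scene'] [ 0.5331 -0.1497  1.6806 -0.0037] 0.1257
top [220.08076096 182.2222414 ] [14.03578949 14.24750042]
scene [404.29887772 170.57369804] [ 8.71976089 12.90579319]
(array([0.60264836, 0.28000056, 0.1257064 ]), np.float64(0.42431001373080335)) [0.60287942 0.28007275 0.13      ] [0.60523669 0.27530117 0.13      ]
```

View pics/f1.png

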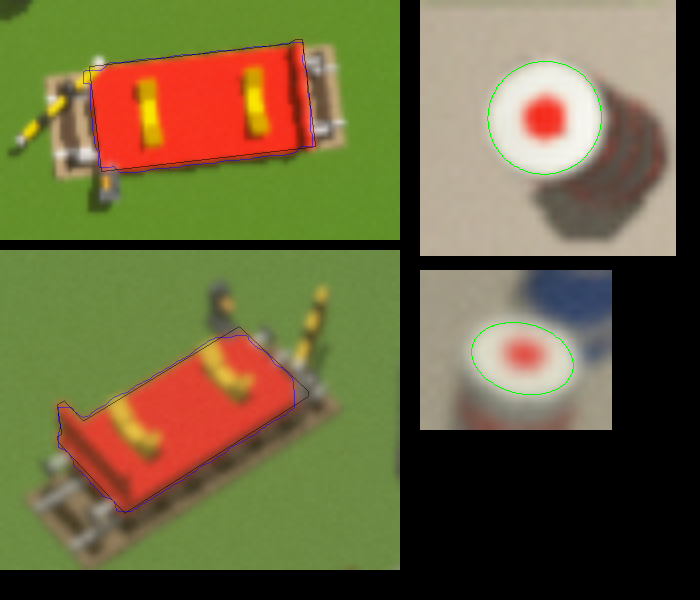

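Wagon: origin about (0.5335, -0.1495), yaw about 1.68. The blue (deck mask) and black (fitted model) outlines agree. Silver tank: (0.603, 0.279). The triangulated end height of 126 mm agrees with the stated 130 mm. I'll lift the arm first and use those states to work out the kinematics.

>>> {"name": "jog_arm", "arguments": {"plan": [[0,0,20,0,0,0],[10,-10,45,0,0,0],[30,-30,70,0,0,0],[60,-55,95,0,0,0],[90,-85,115,0,0,0],[120,-110,130,0,0,0],[150,-135,140,0,0,0],[175,-160,150,0,0,0],[190,-175,150,0,0,0],[190,-175,150,0,0,0]]}}

```text
clock: 0.93
ee_pos: [0.3864, 0.3369, 0.3459]
ee_rot: [3.142, 0.001, 2.778]
force: [-0.1, 0.7, 0.3]
opening: 1.0
grip_force: 0.0
```

Run:
```python
from h import *
s=read_state();print(s["clock"],s["q"].round(4),s["ee_pos"].round(4),s["ee_rot"].round(4))
for n,p,z in(("blue",(180,213),.13),("brown",(226,241),.13),("pink",(286,191),.13),("purple",(315,169),.13),("van",(264,134),.068),("tree",(278,247),.1),("ball",(310+22/5-.4,182+168/5-.4),.07),("hinge",(310+123/5-.4,182+68/5-.4),.085)): print(n,onz("top",p,z).round(3))
# arm joint geometry from two planar states
```

```text
0.9333 [ 6.4610e-01  1.4690e-01  1.3649e+00 -7.0000e-04  1.6293e+00 -5.6080e-01] [0.3864 0.3369 0.3459] [3.1416e+00 9.0000e-04 2.7777e+00]
blue [0.51  0.402 0.13 ]
brown [0.426 0.26  0.13 ]
pink [0.576 0.08  0.13 ]
purple [ 0.642 -0.008  0.13 ]
van [0.764 0.156 0.068]
tree [0.407 0.106 0.1  ]
ball [ 0.505 -0.004  0.07 ]
hinge [ 0.566 -0.067  0.085]
```

```bash
cat > kin.py <<'E'
from h import *
L=dict(a=.0097,L2=.3391,L3=.4527,hd=-.0162,d6=.2,off=.0365)
LO=[-3.03,-.79,.23,-1.04,0,-2.55];HI=[3.03,2.21,2.52,4.18,3.07,2.55]
Rz=lambda t:R.from_euler("z",t);Ry=lambda t:R.from_euler("y",t)
def fk(q):
    A=Rz(q[0]);B=A*Ry(q[1]);D=A*Ry(q[1]+q[2]);T=D*Rz(q[3])*Ry(q[4])*Rz(q[5]+np.pi/2)
    p=A.apply([L["a"],L["off"],L["hd"]+L["d6"]])+B.apply([0,0,L["L2"]])+D.apply([0,0,L["L3"]])+T.apply([0,0,L["d6"]])
    return p,T
def ik(p,T,q0):
    def f(q):
        P,Q=fk(q); return np.r_[(P-p)*10,(Q.inv()*T).as_rotvec()]
    r=least_squares(f,np.clip(q0,np.array(LO)+.01,np.array(HI)-.01),bounds=(LO,HI)); return r.x,np.abs(r.fun).max()
def tool(az,tilt,s=1): # tool tilted from down toward az; y horizontal
    z=np.array([np.sin(tilt)*np.cos(az),np.sin(tilt)*np.sin(az),-np.cos(tilt)]); y=s*np.array([-np.sin(az),np.cos(az),0])
    return R.from_matrix(np.c_[np.cross(y,z),y,z])
E
python3 - <<'E'
from kin import *
s=read_state();P,T=fk(s["q"]);print(P,T.as_euler("xyz"))
d=np.deg2rad
for d6 in(.15,.2,.3):
  L["d6"]=d6
  for sg in(1,-1):
    T0=tool(d(50),d(45),sg);p0=np.array([.603,.279,.065])+T0.apply([0,0,.005])
    g=[.4,.5,1.4,.3*1,1.0,1.57*sg*-1]
    # final: tool pointing toward az 96.3+180, tilt 45
    T1=tool(d(96.3+180),d(45),-sg);p1=np.array([.5335,-.1495,.088])+T1.apply([0,0,.005])
    best=[]
    for T_,p_ in((T0,p0),(T1,p1)):
      c=[ik(p_,T_,[np.arctan2(p_[1],p_[0])-.05,.5,1.6,q4,1,q6]) for q4 in(-.7,0.7) for q6 in(-2.2,-1.,0,1.,2.2)]
      b=min(c,key=lambda t:t[1]);print(d6,sg,b[0].round(2),round(b[1],4))
E
```

```text
[0.38639697 0.33689147 0.34592586] [3.14156120e+00 8.50160143e-04 2.77766487e+00]
0.15 1 [ 0.32  0.58  1.55  0.65  0.47 -2.55] 0.1064
0.15 1 [-0.14  0.42  1.76 -1.04  0.99 -2.55] 0.2273
0.15 -1 [0.29 0.58 1.58 0.98 0.49 0.22] 0.0
0.15 -1 [-0.16  0.42  1.74 -0.96  0.99  0.29] 0.0
0.2 1 [ 0.31  0.52  1.65  0.63  0.44 -2.55] 0.1374
0.2 1 [-0.08  0.44  1.79 -1.04  1.01 -2.55] 0.1536
0.2 -1 [0.26 0.53 1.69 1.09 0.48 0.07] 0.0
0.2 -1 [-0.09  0.43  1.77 -0.96  1.01  0.36] 0.0
0.3 1 [0.17 0.45 1.96 1.64 0.48 2.55] 0.0889
0.3 1 [ 0.06  0.48  1.81 -1.    1.06 -2.55] 0.04
0.3 -1 [ 0.17  0.45  1.89  1.29  0.49 -0.22] 0.0
0.3 -1 [ 0.04  0.47  1.79 -0.94  1.06  0.49] 0.0
```

```bash
cat >> kin.py <<'E'
d=np.deg2rad
TANK=np.array([.603,.279,.065]);WAG=np.array([.5335,-.1495,0]);WY=1.682;AL=d(48);AZ=d(50)
T0=tool(AZ,AL,-1);T1=tool(WY+np.pi,np.pi/2-AL,1)
def cur():
    s=read_state();return s["ee_pos"],R.from_euler("xyz",s["ee_rot"]),s
def show(p,T,n=0):
    P,Q,s=cur();rv=(T*Q.inv()).as_rotvec();q,e=ik(p,T,s["q"])
    print("shift",((p-P)*1e3).round(1),"rv",rv.round(4),"deg",np.rad2deg(np.linalg.norm(rv)).round(1),"q",q.round(2),round(e,4))
E
python3 - <<'E'
from kin import *
g=TANK+T0.apply([0,0,.005])
show(np.array([.5,.16,.33]),T0); show(g-T0.apply([0,0,.12]),T0); show(g,T0)
# check T1 consistent: tank axis (up in T0) mapped
ax=T0.inv().apply([0,0,1]);print("axis in final",T1.apply(ax).round(3),"wagon x",np.cos(WY).round(3),np.sin(WY).round(3))
E
```

```text
shift [ 113.6 -176.9  -15.9] rv [ 0.9409  0.2447 -1.7772] deg 116.1 q [ 0.02 -0.16  1.85  0.74  0.97  0.44] 0.0
shift [ 161.7 -123.4 -204. ] rv [ 0.9409  0.2447 -1.7772] deg 116.1 q [0.14 0.2  1.93 1.07 0.61 0.05] 0.0
shift [ 219.   -55.1 -284.3] rv [ 0.9409  0.2447 -1.7772] deg 116.1 q [ 0.25  0.53  1.71  1.24  0.48 -0.08] 0.0
axis in final [-0.111  0.994  0.   ] wagon x -0.111 0.994
```

>>> {"name": "jog_arm", "arguments": {"plan": [[10,-15,0,0.05,0.013,-0.095],[20,-30,0,0.1,0.027,-0.19],[30,-45,0,0.155,0.04,-0.29],[40,-60,0,0.205,0.054,-0.39],[50,-75,0,0.26,0.068,-0.49],[60,-90,0,0.31,0.081,-0.59],[70,-105,0,0.365,0.095,-0.69],[80,-120,0,0.415,0.108,-0.785],[85,-130,0,0.465,0.121,-0.88],[90,-140,0,0.515,0.134,-0.97]]}}

```text
clock: 1.77
ee_pos: [0.4738, 0.1993, 0.3452]
ee_rot: [2.899, -0.457, 1.84]
force: [0.2, 0.7, -0.5]
opening: 0.998
grip_force: 0.0
```

Run:
```python
from kin import *
P,Q,s=cur();p,T=fk(s["q"]);print(P,p,s["q"].round(3),np.rad2deg((Q.inv()*T).magnitude()))
r=least_squares(lambda x:(L.update(d6=x[0]),fk(s["q"])[0]-P)[1],[.2]);print(r.x,r.fun)
show(np.array([.5,.16,.33]),T0)
```

```text
[0.47384871 0.19934433 0.34524738] [0.48094601 0.16201093 0.33352985] [ 0.066 -0.004  1.608  0.495  1.392 -0.201] 3.678536994940087e-14
[0.27168601] [ 0.01555056 -0.00317635 -0.00248729]
shift [ 26.2 -39.3 -15.2] rv [ 0.4233  0.1128 -0.8053] deg 52.5 q [-0.08 -0.26  1.99  0.8   1.01  0.32] 0.0
```

>>> {"name": "jog_arm", "arguments": {"plan": [[3,-5,-2,0.047,0.012,-0.09],[6,-9,-4,0.094,0.025,-0.18],[9,-14,-6,0.14,0.038,-0.27],[12,-18,-7,0.188,0.05,-0.36],[15,-22,-9,0.235,0.063,-0.45],[18,-27,-10,0.28,0.075,-0.54],[21,-31,-12,0.33,0.088,-0.63],[24,-36,-14,0.376,0.1,-0.715],[26,-39,-15,0.423,0.113,-0.805],[26,-39,-15,0.423,0.113,-0.805]]}}

```text
clock: 2.6
ee_pos: [0.4989, 0.1609, 0.3296]
ee_rot: [-3.141, -0.836, 0.873]
force: [0.3, 0.2, 0.2]
opening: 1.005
grip_force: 0.0
```

Run:
```python
from kin import *
P,Q,s=cur();print(s["q"].round(3))
data=[([1.14440568,.300380082,1.52147646,0,1.32073482,-.066621],[.1935555,.51456306,.19518053]),([.6461,.1469,1.3649,-.0007,1.6293,-.5608],[.3864,.3369,.3459]),([.066,-.004,1.608,.495,1.392,-.201],[.47384871,.19934433,.34524738]),(s["q"],P)]
def f2(q,x):
    a,L2,L3,h,d6,o1,o2,o3=x
    A=Rz(q[0]);B=A*Ry(q[1]);D=A*Ry(q[1]+q[2]);E=D*Rz(q[3]);F=E*Ry(q[4])
    return A.apply([a,o1,h])+B.apply([0,0,L2])+D.apply([o3,0,L3])+F.apply([0,o2,d6])
r=least_squares(lambda x:np.concatenate([f2(q,x)-p for q,p in data]),[.01,.34,.45,.2,.25,.0,.036,0]);print(r.x.round(4),np.abs(r.fun).max())
g=TANK+T0.apply([0,0,.005])
show(g-T0.apply([0,0,.12]),T0); show(g,T0)
cv2.imwrite("pics/a.png",np.vstack([crop(grab("scene"),300,60,200,150,3),]))
```

```text
[-0.097 -0.163  1.918  0.811  1.007  0.284]
[ 2.000e-04  4.242e-01  4.473e-01  2.212e-01  2.805e-01  3.660e-02
 -0.000e+00  4.090e-02] 2.3265584810139295e-05
shift [  49.2   52.6 -187.6] rv [ 0.001  -0.0015 -0.0011] deg 0.1 q [0.14 0.2  1.93 1.07 0.61 0.05] 0.0
shift [ 106.5  120.9 -267.9] rv [ 0.001  -0.0015 -0.0011] deg 0.1 q [ 0.25  0.53  1.71  1.24  0.48 -0.08] 0.0
```

View pics/a.png

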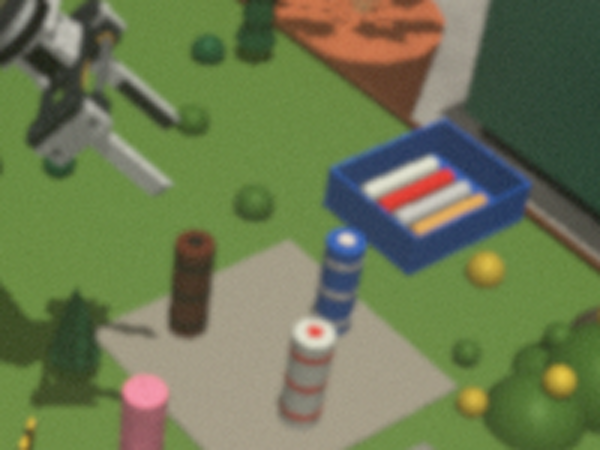

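The gripper is tilted and pointed at the silver tank (around (313,370) in the crop), and the way in looks clear. The kinematic model now fits to 0.02 mm.

Run:
```python
s=open("kin.py").read()
s=s.replace("L=dict(a=.0097,L2=.3391,L3=.4527,hd=-.0162,d6=.2,off=.0365)","L=dict(a=.0002,L2=.4242,L3=.4473,h=.2212,d6=.2805,off=.0366)").replace('L["hd"]+L["d6"]','L["h"]').replace('D.apply([0,0,L["L3"]])','D.apply([.0409,0,L["L3"]])')
open("kin.py","w").write(s)
from kin import *
g=TANK+T0.apply([0,0,.005]);m=WAG+[0,0,.088]+T1.apply([0,0,.005])
show(g-T0.apply([0,0,.12]),T0); show(g,T0); show(g+[0,0,.18],T0);show(m+[0,0,.15],T1);show(m,T1)
mid=np.array([.53,.06,.27])
```

```text
shift [  49.1   52.4 -188.2] rv [ 0.0041  0.0005 -0.0067] deg 0.4 q [ 0.04  0.21  2.02  1.19  0.63 -0.17] 0.0
shift [ 106.4  120.7 -268.5] rv [ 0.0041  0.0005 -0.0067] deg 0.4 q [ 0.18  0.49  1.87  1.43  0.5  -0.35] 0.0
shift [106.4 120.7 -88.5] rv [ 0.0041  0.0005 -0.0067] deg 0.4 q [0.18 0.21 1.75 0.87 0.67 0.32] 0.0
shift [  34.9 -314.   -95.9] rv [-1.535   0.4608  0.6257] deg 98.6 q [-0.01  0.25  1.66 -0.78  1.24  0.15] 0.0
shift [  34.9 -314.  -245.9] rv [-1.535   0.4608  0.6257] deg 98.6 q [-0.01  0.46  1.78 -0.89  1.02  0.42] 0.0
```

>>> {"name": "jog_arm", "arguments": {"plan": [[5,6,-20,0,0,0],[12,14,-48,0,0,0],[20,22,-78,0,0,0],[28,30,-108,0,0,0],[36,38,-137,0,0,0],[43,46,-164,0,0,0],[49,53,-187,0,0,0],[49,53,-187,0,0,0]]}}

```text
clock: 3.32
ee_pos: [0.5475, 0.2152, 0.1392]
ee_rot: [-3.141, -0.831, 0.883]
force: [-0.4, -0.4, -1.0]
opening: 1.0
grip_force: 0.0
```

Run:
```python
from kin import *
t=grab("top");s=grab("scene")
show(TANK+T0.apply([0,0,.005]),T0)
cv2.imwrite("pics/b.png",np.hstack([crop(t,170,150,80,100,5),crop(s,350,110,80,100,5)]))
```

```text
shift [ 56.9  67.4 -82.1] rv [ 0.0039  0.0005 -0.0083] deg 0.5 q [ 0.18  0.49  1.87  1.43  0.5  -0.35] 0.0
```

View pics/b.png

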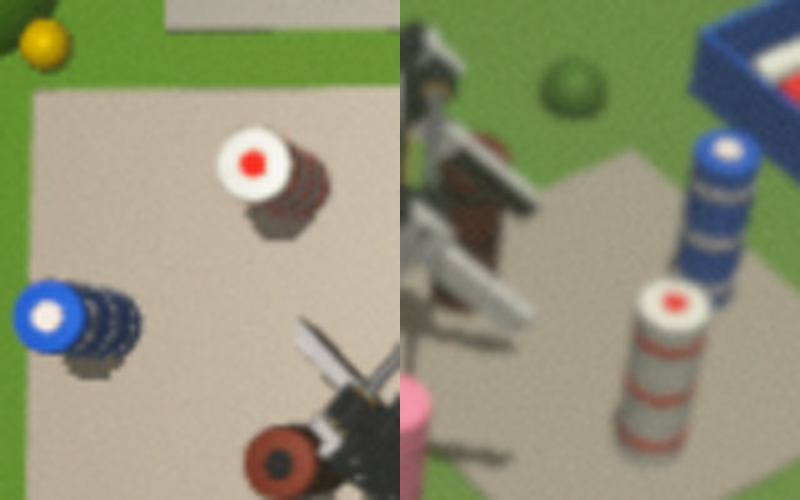

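The open fingers straddle the line to the tank. The gripper body passes close to the brown tank (top panel, about (280,460)), so I'll turn the approach 6° away from it.

```bash
sed -i 's/AZ=d(50)/AZ=d(56)/' kin.py
python3 - <<'E'
from kin import *
g=TANK+T0.apply([0,0,.005])
for k in(.12,.06,0): show(g-T0.apply([0,0,k]),T0)
E
```

```text
shift [ 6.7 -6.3 -1.8] rv [0.0039 0.0007 0.0964] deg 5.5 q [-0.    0.25  1.97  1.14  0.75 -0.22] 0.0
shift [ 31.7  30.7 -41.9] rv [0.0039 0.0007 0.0964] deg 5.5 q [ 0.08  0.38  1.91  1.24  0.66 -0.29] 0.0
shift [ 56.6  67.7 -82.1] rv [0.0039 0.0007 0.0964] deg 5.5 q [ 0.15  0.51  1.83  1.34  0.6  -0.36] 0.0
```

>>> {"name": "jog_arm", "arguments": {"plan": [[4,-3,-1,0.002,0,0.05],[7,-6,-2,0.004,0,0.096],[13,3,-12,0.004,0,0.096],[20,13,-23,0.004,0,0.096],[28,24,-35,0.004,0,0.096],[36,37,-49,0.004,0,0.096],[43,48,-60,0.004,0,0.096],[50,58,-71,0.004,0,0.096],[57,68,-82,0.004,0,0.096],[57,68,-82,0.004,0,0.096]]}}

```text
clock: 4.25
ee_pos: [0.6063, 0.283, 0.0624]
ee_rot: [3.139, -0.84, 0.978]
force: [-0.1, 0.7, -0.4]
opening: 1.001
grip_force: 0.0
```

Run:
```python
from kin import *
t=grab("top");s=grab("scene")
show(TANK+T0.apply([0,0,.005]),T0);print(read_state()["force"])
cv2.imwrite("pics/c.png",np.hstack([crop(t,190,160,66,90,6),crop(s,350,110,66,90,6)]))
```

```text
shift [-0.9  0.3 -1.8] rv [-0.001   0.0033  0.0022] deg 0.2 q [ 0.15  0.51  1.83  1.34  0.6  -0.36] 0.0
[ 0.15527453 -0.05848945  0.50420634]
```

View pics/c.png

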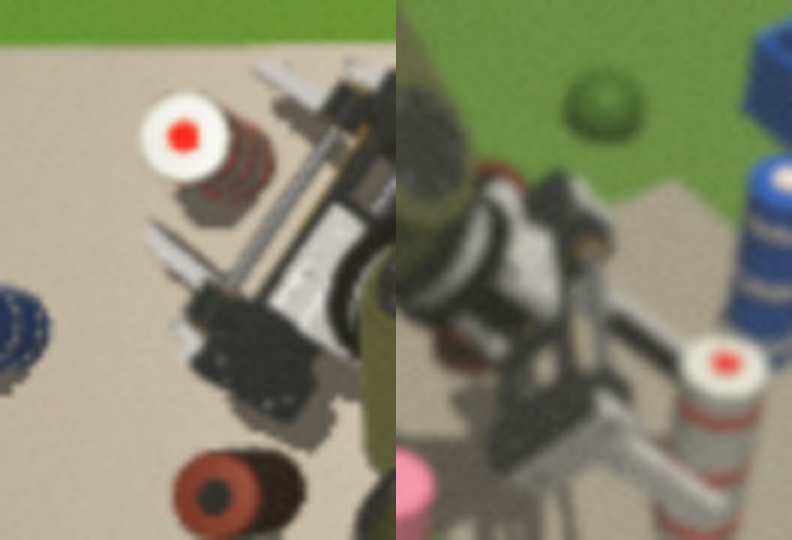

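Both fingers straddle the tank at mid-height: the fingertips at (260,65) and (150,230) in the left panel are roughly symmetric about its axis. Closing now.

>>> {"name": "jog_arm", "arguments": {"plan": [[0,0,0,0,0,0],[0,0,0,0,0,0],[0,0,0,0,0,0],[0,0,0,0,0,0],[0,0,0,0,0,0],[0,0,0,0,0,0],[0,0,0,0,0,0],[0,0,0,0,0,0]], "gripper": -0.3, "force": 40}}

```text
clock: 5.02
ee_pos: [0.6057, 0.2817, 0.0616]
ee_rot: [3.14, -0.839, 0.975]
force: [-0.1, 0.1, -0.9]
opening: 0.475
grip_force: 40.1
```

>>> {"name": "jog_arm", "arguments": {"plan": [[0,0,4,0,0,0],[0,0,15,0,0,0],[0,0,35,0,0,0],[0,0,60,0,0,0],[0,0,85,0,0,0],[0,0,110,0,0,0],[0,0,135,0,0,0],[0,0,155,0,0,0],[0,0,175,0,0,0],[0,0,180,0,0,0]]}}

```text
clock: 5.85
ee_pos: [0.6061, 0.2818, 0.245]
ee_rot: [3.136, -0.841, 0.978]
force: [0.4, 0.1, -2.9]
opening: 0.47
grip_force: 40.0
```

Run:
```python
from kin import *
t=grab("top");s=grab("scene")
P,Q,st=cur();print(P,st["force"],st["grip_force"])
# predicted tank axis ends if it stayed upright & gripped at mid
m=P-Q.apply([0,0,.005]);ax=Q.apply(T0.inv().apply([0,0,1]))
for n in("top","scene"):print(n,[proj(n,m+k*ax)[0].round(1) for k in(-.065,0,.065)])
cv2.imwrite("pics/d.png",np.hstack([crop(t,180,140,80,100,5),crop(s,360,70,80,100,5)]))
m1=WAG+[0,0,.088]+T1.apply([0,0,.005]);show(m1+[0,0,.15],T1)
```

```text
[0.60560541 0.2817621  0.24206197] [ 0.63472722 -0.0606768  -3.634215  ] 39.99744415283203
top [array([216.6, 180. ]), array([211. , 177.3]), array([204.8, 174.3])]
scene [array([407., 158.]), array([410. , 141.7]), array([413. , 124.5])]
shift [ -71.7 -434.6   -7.8] rv [-1.5523  0.3859  0.5522] deg 97.0 q [-0.01  0.25  1.66 -0.78  1.24  0.15] 0.0
```

View pics/d.png

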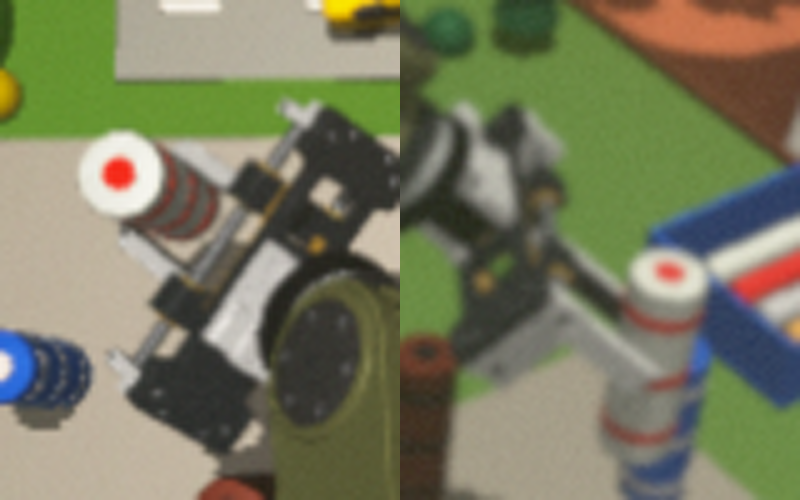

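The tank is held at mid-height and upright: the visible end is at top (203.6,174.2) and scene (413.6,124), within about 1 px of prediction.

Run:
```python
from kin import *
P,Q,s=cur();m1=WAG+[0,0,.088+.15]+T1.apply([0,0,.005]);rv=(T1*Q.inv()).as_rotvec();q=s["q"]
for f in np.linspace(0,1,11)[1:]:
    p=P+f*(m1-P)+[0,0,.04*np.sin(np.pi*f)];T=R.from_rotvec(f*rv)*Q;qn,e=ik(p,T,q);print(round(f,1),qn.round(2),round(e,3),np.abs(qn-q).max().round(2));q=qn
```

```text
0.1 [0.11 0.21 1.65 0.66 0.91 0.31] 0.0 0.24
0.2 [0.08 0.19 1.59 0.47 1.04 0.35] 0.0 0.19
0.3 [0.06 0.19 1.53 0.31 1.16 0.35] 0.0 0.16
0.4 [0.05 0.2  1.48 0.16 1.26 0.32] 0.0 0.15
0.5 [0.04 0.2  1.46 0.01 1.32 0.28] 0.0 0.15
0.6 [ 0.04  0.21  1.46 -0.14  1.36  0.23] 0.0 0.15
0.7 [ 0.03  0.22  1.48 -0.29  1.36  0.19] 0.0 0.15
0.8 [ 0.03  0.23  1.53 -0.44  1.34  0.15] 0.0 0.15
0.9 [ 0.01  0.24  1.59 -0.6   1.3   0.14] 0.0 0.16
1.0 [-0.01  0.25  1.66 -0.78  1.24  0.15] 0.0 0.17
```

Smooth path; 20 rows in two calls.

>>> {"name": "jog_arm", "arguments": {"plan": [[-2,-10,4,-0.035,0.009,0.0125],[-6,-35,11,-0.125,0.031,0.045],[-10,-60,17,-0.215,0.054,0.077],[-14,-85,22,-0.304,0.076,0.108],[-18,-110,27,-0.393,0.098,0.14],[-22,-135,31,-0.482,0.12,0.172],[-26,-160,34,-0.572,0.142,0.203],[-31,-185,36,-0.661,0.164,0.235],[-35,-210,37,-0.75,0.187,0.267],[-37,-225,38,-0.804,0.2,0.286]]}}

```text
clock: 6.78
ee_pos: [0.5682, 0.0554, 0.2781]
ee_rot: [2.997, -0.018, 1.348]
force: [0.8, 0.6, -3.0]
opening: 0.474
grip_force: 40.0
```

Run:
```python
from kin import *
show(WAG+[0,0,.088+.15]+T1.apply([0,0,.005]),T1)
```

```text
shift [ -34.3 -208.2  -43.8] rv [-0.7432  0.1813  0.2659] deg 46.4 q [-0.01  0.25  1.66 -0.78  1.24  0.15] 0.0
```

>>> {"name": "jog_arm", "arguments": {"plan": [[-4,-22,-1,-0.08,0.02,0.028],[-8,-46,-3,-0.165,0.04,0.058],[-12,-70,-6,-0.25,0.061,0.089],[-16,-96,-10,-0.34,0.083,0.121],[-20,-122,-16,-0.43,0.105,0.154],[-24,-148,-23,-0.52,0.127,0.186],[-28,-172,-30,-0.61,0.149,0.218],[-32,-194,-38,-0.69,0.168,0.247],[-34,-208,-44,-0.743,0.181,0.266],[-34,-208,-44,-0.743,0.181,0.266]]}}

```text
clock: 7.62
ee_pos: [0.5327, -0.1518, 0.2311]
ee_rot: [-3.135, 0.728, 1.687]
force: [-1.1, 0.1, -4.8]
opening: 0.47
grip_force: 40.0
```

Run:
```python
from kin import *
t=grab("top");s=grab("scene")
show(WAG+[0,0,.088+.15]+T1.apply([0,0,.005]),T1)
P,Q,st=cur();m=P-Q.apply([0,0,.005]);ax=Q.apply(T0.inv().apply([0,0,1]));print(m,ax)
for n in("top","scene"):print(n,[proj(n,m+k*ax)[0].round(1) for k in(-.065,0,.065)],[proj(n,WAG+[0,0,.088]+k*np.array([np.cos(WY),np.sin(WY),0]))[0].round(1) for k in (-.065,0,.065)])
cv2.imwrite("pics/e.png",np.hstack([crop(t,300,165,100,90,4),crop(s,230,130,100,130,4)[-520:][:360] if 0 else crop(s,230,150,100,90,4)]))
```

```text
shift [-0.5 -2.2  0. ] rv [-0.0084  0.0018  0.0004] deg 0.5 q [-0.01  0.25  1.66 -0.78  1.24  0.15] 0.0
[ 0.53397311 -0.14730224  0.23798545] [-0.1105402   0.99383807  0.00817055]
top [array([389.1, 199.7]), array([365.8, 202.3]), array([342.3, 205. ])] [array([381.7, 203.3]), array([361. , 205.6]), array([340.1, 208. ])]
scene [array([253. , 197.5]), array([272.7, 186.1]), array([291.7, 175.1])] [array([256.7, 233.2]), array([274.9, 222.1]), array([292.4, 211.4])]
```

View pics/e.png

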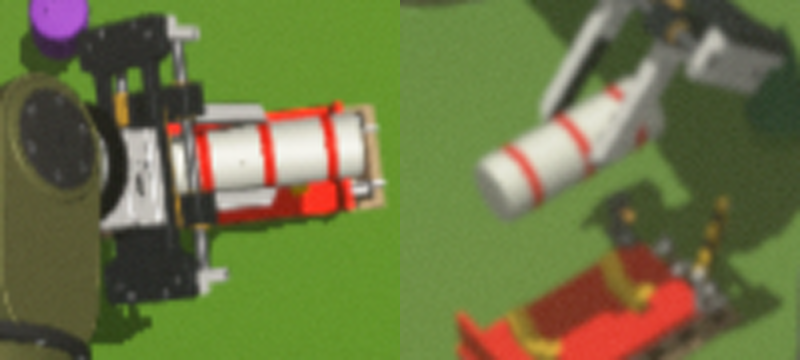

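The tank is now level and lengthways above the saddles. Its end is at scene (253.3,196.4) against a predicted (253,197.5). Next I'll lower it, with slow steps at the end.

>>> {"name": "jog_arm", "arguments": {"plan": [[0,0,-8,0,0,0],[0,0,-24,0,0,0],[0,0,-42,0,0,0],[0,0,-60,0,0,0],[0,0,-78,0,0,0],[0,0,-95,0,0,0],[0,0,-110,0,0,0],[0,0,-122,0,0,0],[0,0,-130,0,0,0],[0,0,-130,0,0,0]]}}

```text
clock: 8.55
ee_pos: [0.5343, -0.151, 0.1042]
ee_rot: [3.137, 0.727, 1.679]
force: [-0.2, 0.3, -2.9]
opening: 0.475
grip_force: 40.0
```

Run:
```python
from kin import *
t=grab("top");s=grab("scene")
show(WAG+[0,0,.088]+T1.apply([0,0,.005]),T1);print(read_state()["force"])
cv2.imwrite("pics/f.png",np.hstack([crop(t,310,175,90,70,4),crop(s,235,180,90,70,4)]))
```

```text
shift [ -1.1  -1.7 -21.8] rv [-0.0057  0.0048  0.0001] deg 0.4 q [-0.01  0.46  1.78 -0.89  1.02  0.42] 0.0
[-0.4390127   0.6575701  -2.47253137]
```

View pics/f.png

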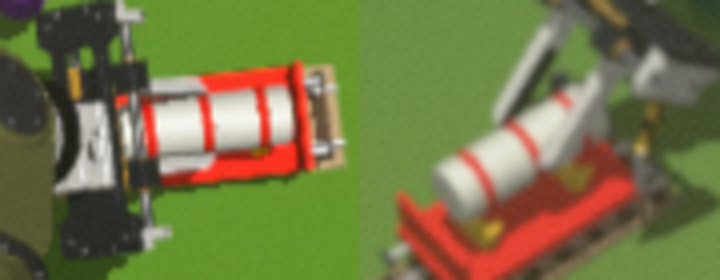

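The tank hovers about 20 mm above the saddles, clear of the headboard ((297,100) in the crop) and centred on the deck.

>>> {"name": "jog_arm", "arguments": {"plan": [[-1,-1,-3,0,0.004,0],[-1,-2,-7,0,0.004,0],[-1,-2,-11,0,0.004,0],[-1,-2,-14,0,0.004,0],[-1,-2,-16,0,0.004,0],[-1,-2,-16,0,0.004,0],[-1,-2,-16,0,0.004,0]]}}

```text
clock: 9.23
ee_pos: [0.5336, -0.1532, 0.0896]
ee_rot: [3.141, 0.728, 1.681]
force: [-0.5, -0.0, -3.3]
opening: 0.47
grip_force: 40.0
```

>>> {"name": "jog_arm", "arguments": {"plan": [[0,0,-1,0,0,0],[0,0,-2,0,0,0],[0,0,-3,0,0,0],[0,0,-3,0,0,0],[0,0,-3,0,0,0]]}}

```text
clock: 9.65
ee_pos: [0.5336, -0.1532, 0.0866]
ee_rot: [3.141, 0.728, 1.681]
force: [-0.4, 0.2, -3.0]
opening: 0.469
grip_force: 40.0
```

>>> {"name": "jog_arm", "arguments": {"plan": [[0,0,-0.7,0,0,0],[0,0,-1.4,0,0,0],[0,0,-2,0,0,0],[0,0,-2,0,0,0],[0,0,-2,0,0,0]]}}

```text
clock: 10.07
ee_pos: [0.5339, -0.1533, 0.0851]
ee_rot: [3.14, 0.728, 1.681]
force: [-2.1, 1.3, 4.6]
opening: 0.474
grip_force: 40.0
```

Contact is at the expected height. I'll relax the grip first so the tank settles, then open.

>>> {"name": "jog_arm", "arguments": {"plan": [[0,0,0,0,0,0],[0,0,0,0,0,0],[0,0,-0.5,0,0,0],[0,0,-0.5,0,0,0]], "force": 4}}

```text
clock: 10.4
ee_pos: [0.5338, -0.1533, 0.0845]
ee_rot: [3.14, 0.728, 1.681]
force: [-2.0, 1.1, 5.1]
opening: 0.486
grip_force: 4.0
```

>>> {"name": "jog_arm", "arguments": {"plan": [[0,0,0,0,0,0],[0,0,0,0,0,0],[0,0,0,0,0,0],[0,0,0,0,0,0]], "gripper": 0.15}}

```text
clock: 10.73
ee_pos: [0.5336, -0.1532, 0.084]
ee_rot: [3.141, 0.728, 1.681]
force: [0.7, 0.7, 0.4]
opening: 0.574
grip_force: 0.0
```

>>> {"name": "jog_arm", "arguments": {"plan": [[0,0,0,0,0,0],[0,0,0,0,0,0],[0,0,0,0,0,0],[0,0,0,0,0,0],[0,0,0,0,0,0]], "gripper": 0.7}}

```text
clock: 11.15
ee_pos: [0.5337, -0.1532, 0.0842]
ee_rot: [3.14, 0.728, 1.681]
force: [-0.5, 0.0, 0.9]
opening: 0.847
grip_force: 0.0
```

Run:
```python
from kin import *
print((T1.apply([0,0,-1])*90).round(1)); show(np.array([.53,-.1,.25]),T1)
t=grab("top");s=grab("scene")
w=WAG+[0,0,.088];x=np.array([np.cos(WY),np.sin(WY),0])
for n in("top","scene"):print(n,[proj(n,w+k*x)[0].round(1) for k in (-.065,0,.065)])
```

```text
[-6.7 59.8 66.9]
shift [ -3.7  53.2 165.8] rv [-0.0054  0.0002  0.    ] deg 0.3 q [ 0.1   0.24  1.64 -0.76  1.33  0.2 ] 0.0
top [array([381.7, 203.3]), array([361. , 205.6]), array([340.1, 208. ])]
scene [array([256.7, 233.2]), array([274.9, 222.1]), array([292.4, 211.4])]
```

>>> {"name": "jog_arm", "arguments": {"plan": [[-1,5,6,0,0,0],[-2,15,17,0,0,0],[-3,30,34,0,0,0],[-5,46,52,0,0,0],[-6,58,70,0,0,0],[-7,65,95,0,0,0],[-7,70,120,0,0,0],[-7,75,145,0,0,0],[-7,75,160,0,0,0],[-7,75,160,0,0,0]], "gripper": 1}}

```text
clock: 12.08
ee_pos: [0.5275, -0.0778, 0.2474]
ee_rot: [3.134, 0.728, 1.677]
force: [0.4, -0.7, 0.2]
opening: 1.002
grip_force: 0.0
```

Run:
```python
from kin import *
P,Q,s=cur();print(P,s["q"].round(2))
for az in(0,90,180):pass
for y in np.deg2rad([-30,0,30,60,90,120,150,180,210]):
    T=R.from_euler("xyz",[np.pi,0,y]); q,e=ik(np.array([.5,.05,.2]),T,s["q"]); print(np.rad2deg(y).round(),q.round(2),round(e,3),np.rad2deg((T*Q.inv()).magnitude()).round())
```

```text
[ 0.52747338 -0.07783654  0.24741975] [ 0.14  0.24  1.64 -0.75  1.35  0.23]
-30.0 [0.03 0.19 1.65 0.   1.3  2.12] 0.0 130.0
0.0 [0.03 0.19 1.65 0.   1.3  1.6 ] 0.0 103.0
30.0 [ 0.03  0.19  1.65 -0.    1.3   1.07] 0.0 77.0
60.0 [ 0.03  0.19  1.65 -0.    1.3   0.55] 0.0 55.0
90.0 [ 0.03  0.19  1.65 -0.    1.3   0.03] 0.0 42.0
120.0 [ 0.03  0.19  1.65  0.    1.3  -0.5 ] 0.0 48.0
150.0 [ 0.03  0.19  1.65  0.    1.3  -1.02] 0.0 67.0
180.0 [ 0.03  0.19  1.65 -0.    1.3  -1.54] 0.0 92.0
210.0 [ 0.03  0.19  1.65  0.    1.3  -2.07] 0.0 119.0
```

Run:
```python
from kin import *
show(np.array([.53,.16,.25]),R.from_euler("xyz",[np.pi,0,WY]))
```

```text
shift [  2.5 237.8   2.6] rv [0.7226 0.0866 0.0017] deg 41.7 q [0.23 0.27 1.43 0.   1.44 0.12] 0.0
```

>>> {"name": "jog_arm", "arguments": {"plan": [[0,18,8,0.06,0.007,0],[0,45,20,0.15,0.018,0],[0,75,25,0.24,0.029,0],[0,105,25,0.33,0.04,0],[1,135,25,0.42,0.05,0],[1,165,20,0.51,0.061,0],[2,195,15,0.6,0.072,0],[2,220,8,0.68,0.082,0.001],[2,238,3,0.723,0.087,0.002],[2,238,3,0.723,0.087,0.002]], "gripper": -1}}

```text
clock: 12.92
ee_pos: [0.5281, 0.1606, 0.2447]
ee_rot: [-3.134, -0.002, 1.685]
force: [-0.2, -0.3, -0.2]
opening: 0.33
grip_force: 0.0
```

```bash
cat > chk.py <<'E'
from kin import *
from scipy.optimize import minimize
I={n:grab(n) for n in C};S=6
box={"top":(300,165,110,80),"scene":(225,165,110,100)}
up=lambda n:cv2.cvtColor(cv2.resize(I[n][box[n][1]:box[n][1]+box[n][3],box[n][0]:box[n][0]+box[n][2]],None,fx=S,fy=S,interpolation=cv2.INTER_CUBIC),cv2.COLOR_BGR2HSV)
def big(m,k):
    m=cv2.morphologyEx(cv2.morphologyEx(m.astype(np.uint8),cv2.MORPH_CLOSE,np.ones((k,k))),cv2.MORPH_OPEN,np.ones((15,15)))
    n,l,st,c=cv2.connectedComponentsWithStats(m);i=1+st[1:,4].argmax();return (l==i).astype(np.uint8)
W=R.from_euler("z",WY)
def toW(p):return (W.inv().apply(p-WAG)*1e3).round(1)
# whitish tank mask, bands bridged by hull
mk={}
for n in C:
    h=up(n);m=big((h[...,1]<75)&(h[...,2]>(140 if n=="top" else 110)),15*2+1)
    hull=cv2.convexHull(np.argwhere(m)[:,::-1].astype(np.int32));mk[n]=cv2.fillConvexPoly(np.zeros_like(m),hull,1)
    print(n,"tank px",mk[n].sum()/S/S)
a=np.linspace(0,2*np.pi,40)
def draw(n,p):
    ax=np.array([np.cos(p[2]),np.sin(p[2]),0]);e=np.cross([0,0,1],ax);c=np.array([p[0],p[1],p[3]])
    pts=np.concatenate([c+k*ax+.023*(np.cos(a)[:,None]*e+np.sin(a)[:,None]*[0,0,1]) for k in(-.065,.065)])
    u=(proj(n,pts)-np.array(box[n][:2])+.5)*S-.5
    return cv2.fillConvexPoly(np.zeros_like(mk[n]),cv2.convexHull(np.round(u*16).astype(np.int32)),1,shift=4)
def cost(p,cams): return sum(1-(draw(n,p)&mk[n]).sum()/(draw(n,p)|mk[n]).sum() for n in cams)
st=np.array([*WAG[:2],WY,.088])
for cams in(["top"],["scene"],["top","scene"]):
    k=4 if len(cams)>1 else 3
    f=lambda p:cost(np.r_[p,.088][:4],cams)
    r=minimize(f,st[:k],method="Nelder-Mead",options=dict(initial_simplex=np.vstack([st[:k],st[:k]+np.diag([.008,.008,.05,.006])[:k,:k]]),maxiter=300))
    print(cams,"tank in wagon mm",toW(np.r_[r.x[:2],0]),"dyaw",(r.x[2]-WY).round(3),r.x[3:].round(4),round(r.fun,3))
# gate: yellow pixels beyond x>70 in wagon, at z .084
h=up("top");ys,xs=np.nonzero((h[...,0]>18)&(h[...,0]<35)&(h[...,1]>150)&(h[...,2]>140))
P=np.array([toW(onz("top",((x+.5)/S-.5+box["top"][0],(y+.5)/S-.5+box["top"][1]),.084)) for x,y in list(zip(xs,ys))[::25]])
P=P[(P[:,0]>68)&(P[:,1]<70)&~((P[:,1]>48)&(P[:,0]<95))];v=P[:,:2]-[78,-40]
print("gate n",len(P),"mean rel hinge",v.mean(0),"theta",np.arctan2(*v.mean(0)),"far",v[np.hypot(*v.T).argsort()[-3:]])
E
python3 chk.py
```

```text
scene tank px 834.3333333333334
top tank px 577.8333333333334
['top'] tank in wagon mm [-0.8  1.1  0. ] dyaw -0.02 [] 0.11
['scene'] tank in wagon mm [ 2.7 -2.7  0. ] dyaw -0.083 [] 0.12
['top', 'scene'] tank in wagon mm [ 0.7 -0.4  0. ] dyaw -0.022 [0.0891] 0.246
gate n 64 mean rel hinge [33.5328125 26.2703125] theta 0.9062465451134013 far [[63.5 49.1]
 [63.2 50.7]
 [ 7.6 87.6]]
```

The tank is seated: centre error about 1 mm and height 89 mm. The gate is at 0.91 rad. Next is the gate push path.

Run:
```python
from kin import *
W=R.from_euler("z",WY);P,Q,s=cur();TD=R.from_euler("xyz",[np.pi,0,WY])
def c(th,r=60,extra=0):
    g=3+8*abs(np.cos(th))+12.5*abs(np.sin(th))+extra
    w=np.array([78+r*np.sin(th)+g*np.cos(th),-40+r*np.cos(th)-g*np.sin(th),0]);return W.apply(w/1e3)+WAG+[0,0,.076],w
show(c(.95,60,15)[0]+[0,0,.1],TD);show(c(.95,60,15)[0],TD)
b=c(.95,60,15)[0]
for th in(.9,.8,.7,.6,.5,.4,.3,.2,.1,.05,0,-.03):
    p,w=c(th);print(th,((p-b)*1e3).round(1),w.round(0),ik(p,TD,s["q"])[1].round(3))
```

```text
shift [  20.5 -159.9  -70.1] rv [ 0.0024 -0.006  -0.0029] deg 0.4 q [-0.07  0.31  1.55  0.    1.28 -0.18] 0.0
shift [  20.5 -159.9 -170.1] rv [ 0.0024 -0.006  -0.0029] deg 0.4 q [-0.07  0.43  1.65 -0.    1.07 -0.18] 0.0
0.9 [-14.  -11.5   0. ] [136. -17.   0.] 0.0
0.8 [-19.5 -14.9   0. ] [133. -11.   0.] 0.0
0.7 [-24.7 -19.    0. ] [130.  -5.   0.] 0.0
0.6 [-29.5 -23.7   0. ] [126.   0.   0.] 0.0
0.5 [-33.8 -29.    0. ] [121.   5.   0.] 0.0
0.4 [-37.5 -34.9   0. ] [115.   9.   0.] 0.0
0.3 [-40.6 -41.2   0. ] [109.  13.   0.] 0.0
0.2 [-42.9 -48.    0. ] [103.  16.   0.] 0.0
0.1 [-44.4 -55.    0. ] [96. 18.  0.] 0.0
0.05 [-44.9 -58.6   0. ] [93. 19.  0.] 0.0
0 [-45.2 -62.3   0. ] [89. 20.  0.] 0.0
-0.03 [-45.3 -63.8   0. ] [88. 20.  0.] 0.0
```

>>> {"name": "jog_arm", "arguments": {"plan": [[3,-20,0,0,0,0],[7,-50,0,0,0,0],[11,-85,0,0,0,0],[16,-120,0,0,0,0],[20,-150,-20,0,0,0],[21,-160,-50,0,0,0],[21,-160,-85,0,0,0],[21,-160,-120,0,0,0],[21,-160,-150,0,0,0],[21,-160,-167,0,0,0]]}}

```text
clock: 13.85
ee_pos: [0.5478, -0.0012, 0.0767]
ee_rot: [-3.133, 0.001, 1.685]
force: [0.1, 0.3, 0.2]
opening: 0.002
grip_force: 0.0
```

>>> {"name": "jog_arm", "arguments": {"plan": [[-7,-6,0,0,0,0],[-14,-11,0,0,0,0],[-20,-15,0,0,0,0],[-25,-19,0,0,0,0],[-29,-24,0,0,0,0],[-34,-29,0,0,0,0],[-37,-35,0,0,0,0],[-40,-41,0,0,0,0],[-43,-48,0,0,0,0],[-43,-48,0,0,0,0]]}}

```text
clock: 14.68
ee_pos: [0.5063, -0.0494, 0.0802]
ee_rot: [-3.137, -0.0, 1.685]
force: [0.2, 0.2, -0.4]
opening: 0.005
grip_force: 0.0
```

>>> {"name": "jog_arm", "arguments": {"plan": [[-1,-2.5,-2,0,0,0],[-1,-5,-3,0,0,0],[-1.5,-7,-3,0,0,0],[-2,-9,-3,0,0,0],[-2,-11,-3,0,0,0],[-2,-12.5,-3,0,0,0],[-2,-13.5,-3,0,0,0],[-2,-14.5,-3,0,0,0],[-2,-14.5,-3,0,0,0]]}}

```text
clock: 15.43
ee_pos: [0.5047, -0.0629, 0.0772]
ee_rot: [-3.137, -0.0, 1.685]
force: [-0.0, -0.2, -0.6]
opening: 0.006
grip_force: 0.0
```

```bash
python3 chk.py | tail -1; python3 -c "
from bench import read_state;s=read_state();print(s['force'],s['ee_pos'])"
```

```text
gate n 0 mean rel hinge [nan nan] theta nan far []
[-0.81729559 -0.62921766 -0.07963309] [ 0.50465666 -0.06269936  0.07713869]chk.py:34: RuntimeWarning: Mean of empty slice.
  print("gate n",len(P),"mean rel hinge",v.mean(0),"theta",np.arctan2(*v.mean(0)),"far",v[np.hypot(*v.T).argsort()[-3:]])
  ret = um.true_divide(
```

>>> {"name": "jog_arm", "arguments": {"plan": [[0,-1,0,0,0,0],[0,-2,0,0,0,0],[0,-2,0,0,0,0]]}}

```text
clock: 15.78
ee_pos: [0.5046, -0.0648, 0.0771]
ee_rot: [-3.137, -0.0, 1.685]
force: [-0.3, 0.9, 0.1]
opening: 0.004
grip_force: 0.0
```

>>> {"name": "jog_arm", "arguments": {"plan": [[0,-1,0,0,0,0],[0,-2,0,0,0,0],[0,-2,0,0,0,0]]}}

```text
clock: 16.03
ee_pos: [0.5046, -0.0669, 0.0771]
ee_rot: [-3.137, -0.0, 1.685]
force: [-0.2, -0.2, -0.1]
opening: 0.011
grip_force: 0.0
```

>>> {"name": "jog_arm", "arguments": {"plan": [[0,-1,0,0,0,0],[0,-2,0,0,0,0],[0,-2,0,0,0,0]]}}

```text
clock: 16.28
ee_pos: [0.5046, -0.0689, 0.0771]
ee_rot: [-3.137, -0.0, 1.685]
force: [-0.6, 0.3, -0.4]
opening: 0.006
grip_force: 0.0
```

>>> {"name": "jog_arm", "arguments": {"plan": [[0,10,0,0,0,0],[0,30,0,0,0,0],[0,55,15,0,0,0],[0,85,45,0,0,0],[0,115,80,0,0,0],[0,145,115,0,0,0],[0,180,145,0,0,0],[0,215,165,0,0,0],[0,230,170,0,0,0],[0,230,170,0,0,0]]}}

```text
clock: 17.12
ee_pos: [0.5047, 0.1658, 0.25]
ee_rot: [-3.141, -0.002, 1.689]
force: [0.5, -0.4, 0.1]
opening: 0.004
grip_force: 0.0
```

```bash
cat >> chk.py <<'E'
P=np.array([toW(onz("top",((x+.5)/S-.5+box["top"][0],(y+.5)/S-.5+box["top"][1]),.084)) for x,y in list(zip(xs,ys))[::20]])
P=P[(P[:,0]>60)];print("raw x: min/med/max",np.percentile(P[:,0],[0,25,50,75,100]),"y",np.percentile(P[:,1],[0,50,100]),len(P))
for lo in range(-40,70,10):
    q=P[(P[:,1]>=lo)&(P[:,1]<lo+10)]
    if len(q):print(lo,q[:,0].mean().round(1),len(q))
E
python3 chk.py
```

```text
scene tank px 1144.7222222222222
top tank px 582.0833333333334
['top'] tank in wagon mm [-0.8  1.1  0. ] dyaw -0.02 [] 0.103
['scene'] tank in wagon mm [  3.9 -10.7   0. ] dyaw -0.218 [] 0.35
['top', 'scene'] tank in wagon mm [0.6 0.1 0. ] dyaw -0.008 [0.0894] 0.474
gate n 65 mean rel hinge [31.93846154 25.71384615] theta 0.8929497317022106 far [[61.9 48.7]
 [64.3 46.9]
 [ 7.  86.7]]
raw x: min/med/max [ 61.9   89.65 109.35 131.8  143.7 ] y [-40.3 -11.5  53.8] 88
-40 87.0 19
-30 94.2 13
-20 113.5 15
-10 124.2 13
0 136.2 18
10 138.0 1
40 85.0 3
50 84.9 5
```

Run:
```python
from kin import *
W=R.from_euler("z",WY)
print("ball tri",tri({"top":(314,215.2),"scene":(310.2,199)}))
for th in(.9,):
  for r,z in((83,70),(80,84),(80,56),(2,84),(2,56)):
    p=W.apply(np.array([78+r*np.sin(th),-40+r*np.cos(th),z])/1e3)+WAG;print(r,z,p.round(3),proj("top",p)[0].round(1),proj("scene",p)[0].round(1))
s=cv2.imread("pics/scene0.png");n=grab("scene")
for im in(s,n):
    h=cv2.cvtColor(im,cv2.COLOR_BGR2HSV)[185:245,298:325].astype(int);m=(h[...,0]>15)&(h[...,0]<33)&(h[...,1]>140)&(h[...,2]>90)
    ys,xs=np.nonzero(m);print(len(xs),xs.min()+298,xs.max()+298,ys.min()+185,ys.max()+185,[(int(y+185),(xs[ys==y].mean()+298).round(1)) for y in np.unique(ys)])
    print(np.abs(im[185:245,298:325].astype(int)-s[185:245,298:325]).mean())
```

```text
ball tri (array([ 0.50375127, -0.00526116,  0.07445899]), np.float64(0.5259835504603529))
83 70 [ 0.506 -0.009  0.07 ] [315.5 214.8] [310.2 200.9]
80 84 [ 0.508 -0.011  0.084] [316.2 213.9] [310.  198.5]
80 56 [ 0.508 -0.011  0.056] [316.2 214.3] [310.  204.6]
2 84 [ 0.563 -0.066  0.084] [334.  196.2] [304.5 217.6]
2 56 [ 0.563 -0.066  0.056] [333.6 196.9] [304.6 223.6]
49 304 311 199 216 [(199, np.float64(310.0)), (200, np.float64(310.0)), (201, np.float64(310.0)), (202, np.float64(309.5)), (203, np.float64(310.0)), (205, np.float64(308.0)), (206, np.float64(308.5)), (207, np.float64(307.5)), (208, np.float64(307.5)), (209, np.float64(307.5)), (210, np.float64(307.5)), (212, np.float64(306.0)), (213, np.float64(305.5)), (214, np.float64(305.5)), (215, np.float64(305.5)), (216, np.float64(306.0))]
0.0
44 304 311 199 216 [(199, np.float64(310.0)), (200, np.float64(310.0)), (201, np.float64(310.0)), (202, np.float64(310.0)), (203, np.float64(310.0)), (205, np.float64(308.5)), (206, np.float64(308.0)), (207, np.float64(307.5)), (208, np.float64(307.5)), (209, np.float64(308.0)), (210, np.float64(307.5)), (212, np.float64(306.5)), (213, np.float64(306.0)), (214, np.float64(305.5)), (215, np.float64(305.5)), (216, np.float64(305.5))]
2.7559670781893004
```

The gate hasn't moved: it is still at 0.90 rad where modelled, so the fingers missed it or lost it. I'll repeat slightly lower, push only part-way, back straight off and measure.

>>> {"name": "jog_arm", "arguments": {"plan": [[6,-25,0,0,0,0],[15,-60,0,0,0,0],[25,-95,-10,0,0,0],[35,-130,-30,0,0,0],[43,-155,-60,0,0,0],[43,-166,-95,0,0,0],[43,-166,-130,0,0,0],[43,-166,-160,0,0,0],[43,-166,-177,0,0,0],[43,-166,-180,0,0,0]]}}

```text
clock: 18.1
ee_pos: [0.5451, -0.0057, 0.0631]
ee_rot: [-3.13, -0.002, 1.684]
force: [-0.2, 0.3, -1.0]
opening: 0.005
grip_force: 0.0
```

>>> {"name": "jog_arm", "arguments": {"plan": [[-7,-6,0,0,0,0],[-14,-11,0,0,0,0],[-20,-15,0,0,0,0],[-25,-19,0,0,0,0],[-29,-24,0,0,0,0],[-34,-29,0,0,0,0],[-37,-35,0,0,0,0],[-37,-35,0,0,0,0]]}}

```text
clock: 18.77
ee_pos: [0.5102, -0.0407, 0.0673]
ee_rot: [-3.137, -0.0, 1.685]
force: [0.1, -0.5, -0.2]
opening: 0.004
grip_force: 0.0
```

```bash
cat > g.py <<'E'
from kin import *
P,Q,s=cur();print(P.round(4),s["force"].round(2),s["clock"])
im=grab("scene");h=cv2.cvtColor(im,cv2.COLOR_BGR2HSV)[185:245,270:335].astype(int);m=(h[...,0]>15)&(h[...,0]<33)&(h[...,1]>140)&(h[...,2]>90)
ys,xs=np.nonzero(m);print([(int(y+185),xs[ys==y].min()+270,xs[ys==y].max()+270) for y in np.unique(ys)])
W=R.from_euler("z",WY)
for th in(0,.2,.4,.6,.9):print(th,[proj("scene",W.apply(np.array([78+r*np.sin(th),-40+r*np.cos(th),80])/1e3)+WAG)[0].round(0) for r in(10,45,80)])
print("tip",proj("scene",P+Q.apply([0,0,.014])),proj("scene",P))
E
python3 g.py
```

```text
[ 0.5102 -0.0407  0.0673] [ 0.12 -0.48 -0.23] 18.7667
[(201, np.int64(295), np.int64(295)), (202, np.int64(295), np.int64(295)), (207, np.int64(297), np.int64(298)), (208, np.int64(297), np.int64(299)), (209, np.int64(297), np.int64(300)), (210, np.int64(298), np.int64(300)), (211, np.int64(298), np.int64(299)), (212, np.int64(298), np.int64(302)), (213, np.int64(300), np.int64(303)), (214, np.int64(300), np.int64(303)), (215, np.int64(300), np.int64(304)), (216, np.int64(300), np.int64(303)), (217, np.int64(301), np.int64(302)), (218, np.int64(301), np.int64(301)), (219, np.int64(301), np.int64(301)), (221, np.int64(291), np.int64(292)), (222, np.int64(290), np.int64(292)), (223, np.int64(289), np.int64(292)), (224, np.int64(288), np.int64(291)), (225, np.int64(287), np.int64(291)), (226, np.int64(287), np.int64(290))]
0 [array([302., 217.]), array([295., 210.]), array([288., 203.])]
0.2 [array([303., 217.]), array([297., 209.]), array([292., 201.])]
0.4 [array([303., 216.]), array([300., 208.]), array([297., 200.])]
0.6 [array([304., 216.]), array([303., 208.]), array([302., 199.])]
0.9 [array([305., 216.]), array([308., 208.]), array([310., 199.])]
tip [[302.19333534 209.58040724]] [[302.1426622  206.55488165]]
```

The gate is being pushed this time (about 0.3 rad). I'll continue in checked steps.

>>> {"name": "jog_arm", "arguments": {"plan": [[-3,-6,0,0,0,0],[-5,-11,0,0,0,0],[-6,-15,0,0,0,0],[-6,-18,0,0,0,0],[-6,-18,0,0,0,0]]}}

```text
clock: 19.23
ee_pos: [0.5046, -0.0583, 0.0671]
ee_rot: [-3.137, -0.0, 1.685]
force: [0.0, -0.8, 0.4]
opening: 0.003
grip_force: 0.0
```

```bash
python3 g.py|head -2
```

```text
[ 0.5046 -0.0583  0.0671] [ 0.05 -0.81  0.36] 19.2333
[(203, np.int64(289), np.int64(289)), (214, np.int64(298), np.int64(301)), (215, np.int64(298), np.int64(301)), (216, np.int64(298), np.int64(302)), (217, np.int64(298), np.int64(302)), (218, np.int64(298), np.int64(302)), (219, np.int64(299), np.int64(301)), (220, np.int64(300), np.int64(301)), (221, np.int64(291), np.int64(302)), (222, np.int64(290), np.int64(302)), (223, np.int64(289), np.int64(292)), (224, np.int64(288), np.int64(292)), (225, np.int64(288), np.int64(291)), (226, np.int64(287), np.int64(290))]
```

>>> {"name": "jog_arm", "arguments": {"plan": [[0,-1,0,0,0,0],[0,-2,0,0,0,0],[-1,-3,0,0,0,0],[-1,-3,0,0,0,0]]}}

```text
clock: 19.62
ee_pos: [0.5035, -0.0608, 0.0671]
ee_rot: [-3.137, -0.0, 1.685]
force: [-0.6, 0.6, 0.5]
opening: 0.005
grip_force: 0.0
```

```bash
python3 g.py|head -2
```

```text
[ 0.5035 -0.0608  0.0671] [-0.62  0.57  0.52] 19.6167
[(214, np.int64(299), np.int64(300)), (215, np.int64(299), np.int64(301)), (216, np.int64(299), np.int64(302)), (217, np.int64(298), np.int64(302)), (218, np.int64(298), np.int64(302)), (219, np.int64(299), np.int64(301)), (220, np.int64(300), np.int64(301)), (221, np.int64(291), np.int64(302)), (222, np.int64(290), np.int64(302)), (223, np.int64(289), np.int64(292)), (224, np.int64(288), np.int64(291)), (225, np.int64(287), np.int64(291)), (226, np.int64(287), np.int64(290))]
```

>>> {"name": "jog_arm", "arguments": {"plan": [[0,2,0,0,0,0],[0,5,0,0,0,0],[0,8,0,0,0,0],[0,12,0,0,0,0]]}}

```text
clock: 20.0
ee_pos: [0.5036, -0.0484, 0.0672]
ee_rot: [-3.137, -0.001, 1.685]
force: [-0.0, -0.5, 0.0]
opening: 0.006
grip_force: 0.0
```

```bash
python3 g.py|head -2
```

```text
[ 0.5036 -0.0484  0.0672] [-0.04 -0.49  0.04] 20.0
[(203, np.int64(287), np.int64(288)), (208, np.int64(295), np.int64(295)), (209, np.int64(296), np.int64(296)), (210, np.int64(296), np.int64(296)), (213, np.int64(299), np.int64(301)), (214, np.int64(298), np.int64(301)), (215, np.int64(298), np.int64(302)), (216, np.int64(298), np.int64(302)), (217, np.int64(298), np.int64(302)), (218, np.int64(298), np.int64(302)), (219, np.int64(299), np.int64(301)), (220, np.int64(300), np.int64(301)), (221, np.int64(291), np.int64(301)), (222, np.int64(290), np.int64(292)), (223, np.int64(289), np.int64(292)), (224, np.int64(288), np.int64(292)), (225, np.int64(287), np.int64(291)), (226, np.int64(287), np.int64(290))]
```

>>> {"name": "jog_arm", "arguments": {"plan": [[0,5,0,0,0,0],[0,15,0,0,0,0],[0,25,0,0,0,0],[0,25,0,0,0,0]]}}

```text
clock: 20.38
ee_pos: [0.5036, -0.0219, 0.0671]
ee_rot: [-3.137, -0.001, 1.687]
force: [0.6, -0.2, -0.3]
opening: 0.001
grip_force: 0.0
```

```bash
python3 g.py|head -2
```

```text
[ 0.5036 -0.0219  0.0671] [ 0.65 -0.18 -0.29] 20.3833
[(202, np.int64(287), np.int64(289)), (203, np.int64(286), np.int64(290)), (204, np.int64(288), np.int64(290)), (208, np.int64(295), np.int64(295)), (209, np.int64(296), np.int64(296)), (210, np.int64(296), np.int64(297)), (213, np.int64(299), np.int64(300)), (214, np.int64(298), np.int64(302)), (215, np.int64(298), np.int64(302)), (216, np.int64(298), np.int64(302)), (217, np.int64(298), np.int64(302)), (218, np.int64(298), np.int64(302)), (219, np.int64(299), np.int64(301)), (220, np.int64(300), np.int64(301)), (221, np.int64(291), np.int64(302)), (222, np.int64(290), np.int64(302)), (223, np.int64(289), np.int64(292)), (224, np.int64(288), np.int64(292)), (225, np.int64(287), np.int64(291)), (226, np.int64(287), np.int64(290))]
```

>>> {"name": "jog_arm", "arguments": {"plan": [[0,10,0,0,0,0],[0,30,5,0,0,0],[0,50,30,0,0,0],[0,75,60,0,0,0],[0,100,90,0,0,0],[0,130,120,0,0,0],[0,160,150,0,0,0],[0,185,175,0,0,0],[0,190,180,0,0,0]]}}

```text
clock: 21.18
ee_pos: [0.5042, 0.17, 0.2517]
ee_rot: [3.14, -0.002, 1.688]
force: [0.6, -0.1, 0.9]
opening: 0.002
grip_force: 0.0
```

```bash
python3 chk.py|tail -12; python3 g.py|sed -n 2p
python3 - <<'E'
from kin import *
W=R.from_euler("z",WY)
for th in(0,.05,.1,.15):print(th,[(proj("scene",w)[0].round(1),proj("top",w)[0].round(1)) for w in [W.apply(np.array([78+r*np.sin(th),-40+r*np.cos(th),84])/1e3)+WAG for r in(40,80)]])
E
```

```text
[ 7.6 87.6]]
raw x: min/med/max [63.4 78.5 80.1 81.8 85.6] y [-40.1   2.6  54.6] 78
-40 76.1 11
-30 80.6 12
-20 80.6 6
-10 79.9 5
0 79.5 13
10 80.0 5
20 80.1 3
30 80.8 14
40 82.4 2
50 83.3 6
[(202, np.int64(286), np.int64(288)), (203, np.int64(286), np.int64(290)), (204, np.int64(288), np.int64(290)), (210, np.int64(296), np.int64(296)), (213, np.int64(299), np.int64(299)), (214, np.int64(298), np.int64(300)), (215, np.int64(298), np.int64(301)), (216, np.int64(298), np.int64(302)), (217, np.int64(298), np.int64(302)), (218, np.int64(298), np.int64(302)), (219, np.int64(298), np.int64(301)), (220, np.int64(300), np.int64(301)), (221, np.int64(291), np.int64(302)), (222, np.int64(290), np.int64(302)), (223, np.int64(289), np.int64(292)), (224, np.int64(288), np.int64(292)), (225, np.int64(287), np.int64(291)), (226, np.int64(287), np.int64(290))]
0 [(array([295.9, 210.2]), array([335.9, 208.5])), (array([287.6, 202.5]), array([337.4, 221.4]))]
0.05 [(array([296.4, 209.9]), array([335.3, 208.6])), (array([288.7, 201.9]), array([336.1, 221.5]))]
0.1 [(array([297. , 209.6]), array([334.6, 208.6])), (array([289.8, 201.4]), array([334.8, 221.5]))]
0.15 [(array([297.5, 209.3]), array([334. , 208.6])), (array([290.9, 200.8]), array([333.5, 221.5]))]
```

The panel's measured x is constant along its length (80.6 to 80.8 mm), so the gate is square and shut. One last tank check, then hand in.

```bash
python3 chk.py 2>/dev/null|sed -n 3,5p; python3 -c "
from bench import close_job;print(close_job())"
```

```text
['top'] tank in wagon mm [-1.1  0.4  0. ] dyaw -0.028 [] 0.106
['scene'] tank in wagon mm [0.1 2.5 0. ] dyaw 0.006 [] 0.05
['top', 'scene'] tank in wagon mm [-0.1  1.4  0. ] dyaw 0.011 [0.0896] 0.16
the job is handed in; nothing more can be done
None
```

The silver tank is lying in the saddles and let go (measured within about 2 mm of centre), the end gate measures square and shut on its second push (the first push left it open), and the job is handed in with no verdict returned.

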